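# Reset the tripped breaker under the push-latch flap of the bench power box

### The job

A breaker in the bench power box has tripped. Press down the front of the box's cover so that its push latch lets go and it springs open, push the one breaker button that stands out all the way in, then push the cover shut and press it down again so that it latches and stays shut. Do it all by pressing and pushing with the fingertips and do not disturb the jar, the tub or the hammer beside the box.

Things in the scene. Friction and masses are not known exactly. Their poses are not given: they have to be found in the camera images.
- power_box: Grey metal box screwed to the bench, 170 (its x) by 230 (its y) by 95 mm high. Origin: centre of its underside; x points from its front side (nearer the robot) to the hinge side. A recess in its top, under the aluminium cover, has its floor 70 mm above the bench, with three push-to-reset breakers in a row along y, at x = -15 mm (65 mm from the hinge), y = -36, 0, +36 mm.
- cover (a joint): Cover angle, rad: 0 to 0.01 latched, -0.056 pressed to its stop, 1.75 fully open (10 degrees past upright). Push-push latch: pressed to the stop (3 to 4 N at the front edge) and let go, it springs open to 1.75 in 1 to 2 s if nothing is in its way. A spring holds it open; push it round from behind against 1 to 4 N. Pressed to the stop again and let go, it latches. Each full press toggles it.
- cover_press (a point): Where to press the cover, an aluminium plate 100 (x) by 120 (y) by 9 mm, hinged along its far edge: a point on its outer face marked by three thin black ribs, mid width, 18 mm from the front edge, 82 mm from the hinge axis. Latched, it is 102 mm above the bench, 7 mm above the rim; it sinks 4.6 mm to the stop. It moves with the cover: its z is the outer normal, its x points to the hinge.
- cover_hinge (a point): Middle of the cover's hinge axis, 50 mm behind the box's middle and 96 mm above the bench; the cover's outer face lies 6 mm outside the axis. The axis runs along the box's y.
- reset_top (a point): Centre of the top of the tripped breaker's round white button, 14 mm in diameter; it may be in any of the three places. Tripped, its top is 14 mm above the recess floor (84 mm above the bench); the other two, already in, end 8 mm above the recess floor.
- reset_button (a joint): Travel of the tripped breaker's button in m: 0 tripped, 0.006 fully in (level with the other two). It moves down, needs about 3 N, and stays where it is pushed.
- jar_mid (a point): Centre, half-way up, of a loose glass jar with a brass-coloured cap, 72 mm across and 95 mm high, to the left of the box. To be left alone.
- tub_mid (a point): Centre, half-way up, of a loose white plastic tub with a clear lid, 86 mm across and 63 mm high, to the left of the box. To be left alone.
- hammer: Loose hammer lying on the bench to the right of the box, roughly front to back, about 0.3 m long and 35 mm high; its handle is to its -x. Its origin is on the bench under its middle. To be left alone.

How it is judged:
On the way, in this order (a step that is already met when the one before it is completed fails the run):
1. the cover is pressed down past its latched height (value of joint cover below -0.025 rad).
2. the cover has sprung open (value of joint cover above 1.4 rad), for 0.2 s.
3. the tripped breaker's button is pushed in (value of joint reset_button above 0.005 m), for 0.1 s.
4. the cover is pressed down past its latched height again (value of joint cover below -0.025 rad).
At the end, for the whole second after the job is handed in: The cover stays latched by itself within 0.03 rad of its latched angle, the tripped breaker's button is in by more than 5 of its 6 mm, and jar, tub and hammer are within 20 mm of where they stood (value of joint cover between -0.02 and 0.03 rad and value of joint reset_button above 0.005 m and distance of each of jar_mid, tub_mid, hammer from where it was at the start of the episode below 0.02 m); the robot touches nothing.
It fails at once if the jar, tub or hammer is lifted, tipped or shoved (moved 20 mm or more) (distance of any of jar_mid, tub_mid, hammer from where it was at the start of the episode above 0.02 m).
It also fails if it takes over 51 s, if anything falls off the work surface, if the arm or the gripper's body presses on something with over 40 N, if the wrist force passes 120 N, or if a joint passes its speed limit or range.

### The arm

A 7-joint arm with a two-finger parallel gripper is mounted at the origin on the work surface. World frame = base frame: x ahead of the robot, y to its left, z up, the work surface at z = 0. Lengths are in m, angles in rad, forces in N, time in s.
With the tool pointing down it reaches from about 0.425 to 0.875 m from the base axis. Payload 8.4 kg.
Tool frame: the origin (TCP) lies midway between the tips of the shut fingers; the grasp point (between the pads) lies 19 mm behind it; z points along the fingers, y is the line along which they close (so a half turn about z gives the same grasp; the last joint's range is limited). The gripper opens to 85 mm and grips with 20 to 120 N. Pads are 22 mm wide; open, the fingers measure 114 mm over their backs; the gripper's body (76 mm by 85 mm) begins 54 mm behind the grasp point. The pads swing forward as they close: fully open they stand 13 mm farther back than shut.
Start: joints at [-1.357, 0.333, 0.04, 1.465, -0.013, 1.343, -0.059], TCP at [0.2, 0.618, 0.192] pointing down, gripper open.
Joint ranges: [-2.58, 2.58], [-0.38, 2.09], [-1.3, 1.39], [0.25, 2.4], [-1.5, 4.64], [0.08, 2.09], [-2.65, 2.65]. Speed limits (rad/s): [2.22, 2.22, 2.79, 2.79, 3.14, 3.14, 3.14].

### API

Orientations are given as a rotation vector (axis times angle).
In Python, from rig import monitor, vision, order gives the robot as it stands.
- The arm moves only by the tool step_arm, never from a script. Its argument "moves" is a list that holds one entry, the list of rows, each a list of 7 numbers: the shift along the tool's x, y, z as a fraction of full scale, then the turn, a rotation vector about the tool's x, y, z as a fraction of full scale, then the opening, from -1 (shut) to 1 (fully open). In form: [[[tx, ty, tz, rx, ry, rz, gripper], ...]]. A call has 1 to 8 rows; each row shifts and turns the commanded pose from where the row before left it, along the tool's axes as they then stand; what a row does not reach is not made up. Full scale, the value 1, is 0.03 m for a shift and 2 rad for a turn. A row lasts 1/8 s, in which the tool goes at most 62.5 mm and 10.7 degrees, less where a joint would pass 70% of its speed; a pose out of reach is approached as far as the arm can. A call with a number of a shift or a turn outside -1 to 1 is refused whole. A call with a gripper value outside its range is refused whole. The fingers move at their own pace and stop on an object; "grip_force" is the grip in N (left out, the last holds). Time passes only in rows, so rows that do not move let the fingers close. It gives the time, the measured TCP pose, the force, the opening and the grip force at its end, in the units of the state.
- monitor.get_state(): the state, without advancing time (a new reading comes with each control period).
- vision.get_image(name): name is "side" or "top"; returns the picture (480x640x3 uint8, red, green, blue); there is no depth.
- vision.calibration(name): a dict with "K" (3x3 intrinsics, pixels), "k1" (the pictures are not rectified: a ray, as slopes to the right and down, at radius r is drawn at 1 + k1 r^2 times it, then the intrinsics apply), "T" (4x4, takes a point from camera to world coordinates). Camera axes: x right, y up, looking along -z (the intrinsics and any distortion apply to the point x, -y, -z); pixel columns grow to the right and rows downward; lengths in m; the calibration is good to about 2 mm. A picture is of the moment at which its call begins. calibration takes no time and is no camera call.
- order.close_job(): hands the job in; it is judged then, once.
The state is a dict: "time": time; "joint_pos": joint angles; "joint_velocities": joint speeds; "tau": joint torques, N m; "ee_pos": TCP position; "tool_rot": TCP orientation; "contact_force": force on the tool from outside, world axes, zero at the start; "wrist_torque": the same for the moment, N m; "opening": opening from 0.0 (shut) to 1.0 (fully open); "finger_force": force on a finger pad.
Only numpy, scipy, OpenCV 4.12 (cv2) and the standard library are available. Lean on these libraries where they do the work, as an engineer would, in place of code of your own. Each camera call takes 0.05 s, during which the arm holds its last target. There are 200 camera calls.

## Working session

There is one attempt and no reset: what is moved stays moved. The work goes in short steps, Python scripts to look and compute and a tool call to move; the robot and the scene stay as the last step left them, time stands still between calls to the robot, and variables do not carry over. Pictures are saved under pics/ and viewed, at most 10 in all, crops included, and the job is handed in when it is done.

Besides the shell and the picture viewer there is one more tool, called after "Call:" as name(argument=value, ...), one argument or row to a line, values as JSON. step_arm: Moves the arm, as the interface text tells. Shift numbers are shares of 0.03 m and turn numbers shares of 2 rad, none past 1 either way. Its arguments: {"type":"object","properties":{"moves":{"type":"array"},"grip_force":{"type":"number"}},"required":["moves"]}

```bash
mkdir -p pics; cat > h.py <<'E'
import numpy as np,cv2
from rig import monitor,vision,order
def snap(n,f):
    im=vision.get_image(n); cv2.imwrite('pics/'+f,cv2.cvtColor(im,cv2.COLOR_RGB2BGR)); return im
def ray(n,u,v):
    c=vision.calibration(n);K=np.array(c['K']);T=np.array(c['T'])
    xd,yd=(u-K[0,2])/K[0,0],(v-K[1,2])/K[1,1]; x,y=xd,yd
    for _ in range(20):
        s=1+c['k1']*(x*x+y*y); x,y=xd/s,yd/s
    return T[:3,3],T[:3,:3]@np.array([x,-y,-1])
def at_z(n,u,v,z):
    o,d=ray(n,u,v); return o+d*(z-o[2])/d[2]
def proj(n,p):
    c=vision.calibration(n);K=np.array(c['K']);T=np.array(c['T'])
    q=T[:3,:3].T@(np.array(p)-T[:3,3]); x,y=q[0]/-q[2],-q[1]/-q[2]; s=1+c['k1']*(x*x+y*y)
    return K[0,0]*x*s+K[0,2],K[1,1]*y*s+K[1,2]
E
python3 - <<'E'
from h import *
for n in('top','side'):
    snap(n,n+'0.png'); c=vision.calibration(n); print(n,np.round(c['K'],1).tolist(),c['k1'],np.round(c['T'],3).tolist())
s=monitor.get_state(); print(s)
E
```

```text
top [[618.6, 0.0, 317.6], [0.0, 618.6, 238.0], [0.0, 0.0, 1.0]] -0.184442123511742 [[-0.029, 0.993, -0.116, 0.419], [-1.0, -0.029, 0.001, 0.045], [-0.002, 0.116, 0.993, 1.235], [0.0, 0.0, 0.0, 1.0]]
side [[508.1, 0.0, 316.3], [0.0, 508.1, 237.2], [0.0, 0.0, 1.0]] 0.0203123092458758 [[-0.957, 0.208, -0.204, 0.332], [-0.291, -0.666, 0.687, 0.696], [0.007, 0.717, 0.697, 0.799], [0.0, 0.0, 0.0, 1.0]]
{'time': 0.1, 'joint_pos': array([-1.35720448,  0.33381698,  0.03985338,  1.46621952, -0.01339833,
        1.34328172, -0.05852561]), 'joint_velocities': array([ 0.00013376, -0.00301601,  0.00057277, -0.00240937,  0.00110117,
        0.0013078 , -0.00165619]), 'tau': array([ 5.13382183e-03, -6.60030699e+01,  1.37108222e+00, -4.06471252e+01,
        1.71236956e-02,  9.17395897e-03, -1.84485089e-05]), 'ee_pos': array([0.19988459, 0.6179978 , 0.19130705]), 'tool_rot': array([-4.89345274e-01, -3.10310869e+00,  2.28306593e-03]), 'contact_force': array([0.10540133, 0.39409213, 0.27909881]), 'wrist_torque': array([-0.0289784 ,  0.0175115 , -0.02453252]), 'finger_force': 0.0, 'opening': 1.0024689714506938}
```

View pics/top0.png

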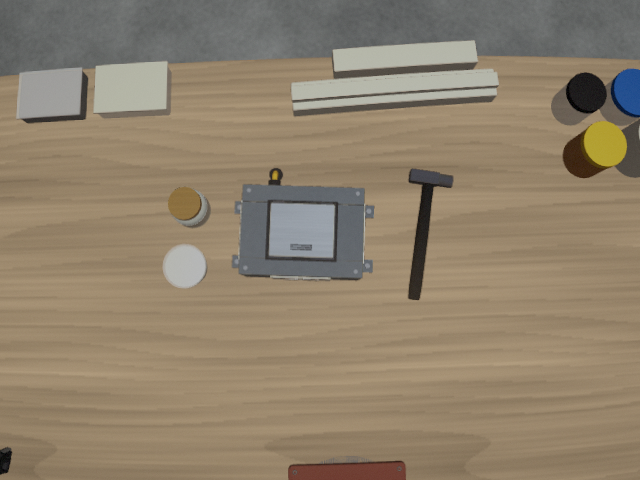

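View pics/side0.png

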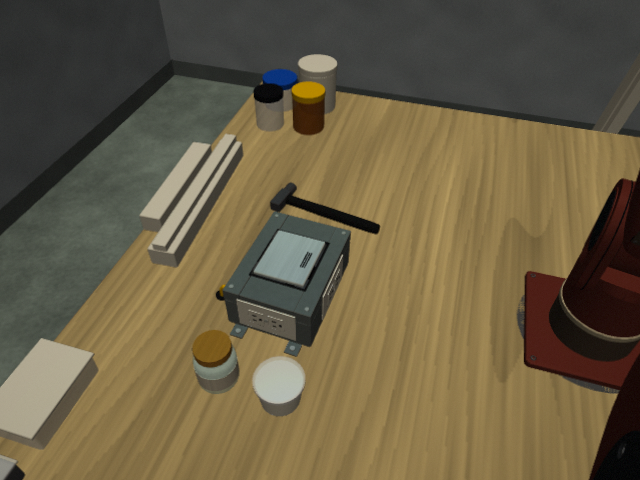

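The top view shows the box with top corners about (243,185), (365,187), (363,278) and (240,275). Its cover spans about (267,201)-(337,260), with the ribs at (301,247). The jar is at (185,203), the tub at (185,266), and the hammer runs from (430,178) to (415,298). In the side view the ribs are at (306,261).

```bash
python3 - <<'E'
from h import *
im=cv2.imread('pics/top0.png'); g=cv2.cvtColor(im,cv2.COLOR_BGR2GRAY)
sub=g[238:256,280:326]; m=sub<110; v,u=np.nonzero(m); print('ribs px',u.mean()+280,v.mean()+238,m.sum(), 'range',u.min()+280,u.max()+280,v.min()+238,v.max()+238)
print('rib',at_z('top',u.mean()+280,v.mean()+238,.102), at_z('side',306,261,.102), proj('side',at_z('top',u.mean()+280,v.mean()+238,.102)))
# cover bright region
b=(g[190:275,255:350]>140).astype(np.uint8)
n,l,s,c=cv2.connectedComponentsWithStats(b); i=1+np.argmax(s[1:,4]); pts=np.argwhere(l==i)[:,::-1]+[255,190]
r=cv2.minAreaRect(pts.astype(np.float32)); print(r)
for p in cv2.boxPoints(r): print('cov',p,at_z('top',*p,.102).round(4))
for p in [(243,185),(365,187),(363,278),(240,275)]: print('box',at_z('top',*p,.095).round(4))
for p,z in [((185,203),.095),((185,266),.063),((430,178),.035),((415,298),.02),((275,174),.05)]: print(at_z('top',*p,z).round(3))
big=cv2.resize(im[160:310,220:460],None,fx=3.3,fy=3.3,interpolation=cv2.INTER_CUBIC); cv2.imwrite('pics/c1.png',big)
E
```

```text
ribs px 302.57142857142856 246.984126984127 63 range 291 311 244 249
rib [0.5352668  0.07245995 0.102     ] [0.53561924 0.07621361 0.102     ] (np.float64(306.78674179644054), np.float64(259.64718356526987))
((301.42584228515625, 229.87269592285156), (63.687660217285156, 52.005863189697266), 1.7899105548858643)
cov [268.78534 254.86832] [0.5225 0.135  0.102 ]
cov [270.40973 202.88782] [0.6194 0.1302 0.102 ]
cov [334.06635 204.87708] [0.6121 0.012  0.102 ]
cov [332.44196 256.85757] [0.5154 0.0181 0.102 ]
box [0.6564 0.1818 0.095 ]
box [ 0.6457 -0.0474  0.095 ]
box [ 0.4752 -0.0373  0.095 ]
box [0.4872 0.1898 0.095 ]
[0.626 0.292 0.095]
[0.509 0.3   0.063]
[ 0.673 -0.183  0.035]
[ 0.436 -0.144  0.02 ]
[0.686 0.124 0.05 ]
```

View pics/c1.png

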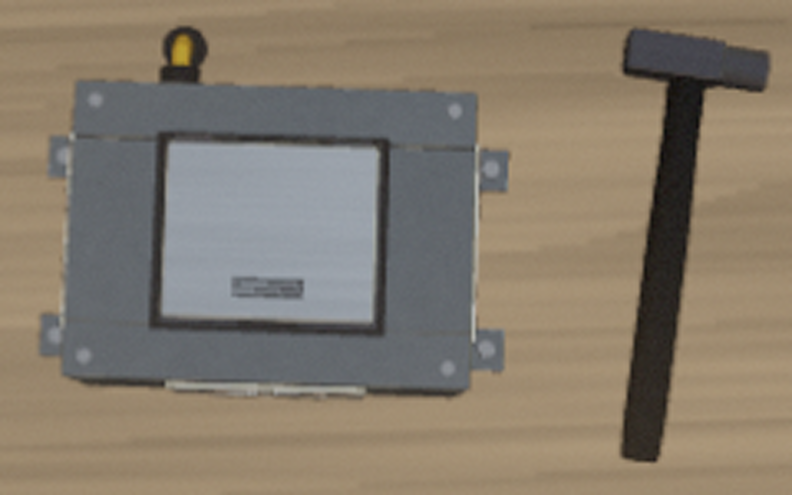

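The cover centre, box outline and ribs agree: box centre ≈ (0.567, 0.073), yaw ≈ -0.052, press point ≈ (0.535, 0.075). I'll shut the fingers, align the tool and head over.

Call:
step_arm(
  moves=[
    [[0,0,0,0,0,-0.065,-1],[0,0,0,0,0,-0.065,-1],[-0.67,-0.97,0,0,0,0,-1],[-0.67,-0.97,0,0,0,0,-1],[-0.67,-0.97,0,0,0,0,-1],[-0.67,-0.97,0,0,0,0,-1],[-0.67,-0.97,0,0,0,0,-1],[-0.67,-0.97,0,0,0,0,-1]],
  ],
)

```text
time: 1.1
ee_pos: [0.3116, 0.4364, 0.1918]
tool_rot: [-0.083, -3.14, 0.001]
contact_force: [0.6, 0.4, -0.6]
opening: 0.002
finger_force: 0.0
```

Call:
step_arm(
  moves=[
    [[-0.67,-0.97,0,0,0,0,-1],[-0.67,-0.97,0,0,0,0,-1],[-0.67,-0.97,0,0,0,0,-1],[-0.67,-0.97,0,0,0,0,-1],[-0.67,-0.97,0,0,0,0,-1],[-0.67,-0.97,0,0,0,0,-1],[-0.67,-0.97,0,0,0,0,-1],[-0.67,-0.97,0,0,0,0,-1]],
  ],
)

```text
time: 2.1
ee_pos: [0.4598, 0.1956, 0.1919]
tool_rot: [-0.083, -3.14, 0.0]
contact_force: [0.4, 0.5, 0.3]
opening: -0.0
finger_force: 0.0
```

Call:
step_arm(
  moves=[
    [[-0.543,-0.777,0.5,0,0,0,-1],[-0.543,-0.777,0.5,0,0,0,-1],[-0.543,-0.777,0.5,0,0,0,-1],[-0.543,-0.777,0.5,0,0,0,-1],[-0.543,-0.777,0.5,0,0,0,-1],[0,0,0.27,0,0,0,-1],[0,0,0,0,0,0,-1]],
  ],
)

```text
time: 2.98
ee_pos: [0.5338, 0.0766, 0.1083]
tool_rot: [-0.082, -3.139, 0.001]
contact_force: [-0.2, 0.1, 0.1]
opening: -0.001
finger_force: 0.0
```

Call:
step_arm(
  moves=[
    [[0,0,0.15,0,0,0,-1],[0,0,0.1,0,0,0,-1]],
  ],
)

```text
time: 3.22
ee_pos: [0.5346, 0.0769, 0.1016]
tool_rot: [0.081, 3.14, 0.001]
contact_force: [-1.3, 0.6, -0.7]
opening: -0.0
finger_force: 0.0
```

Call:
step_arm(
  moves=[
    [[0,0,0.1,0,0,0,-1],[0,0,0.05,0,0,0,-1],[0,0,0,0,0,0,-1]],
  ],
)

```text
time: 3.6
ee_pos: [0.5347, 0.076, 0.097]
tool_rot: [-0.083, -3.14, 0.0]
contact_force: [0.2, 0.3, -0.1]
opening: -0.002
finger_force: 0.0
```

Call:
step_arm(
  moves=[
    [[0,0,0.07,0,0,0,-1],[0,0,0,0,0,0,-1]],
  ],
)

```text
time: 3.85
ee_pos: [0.5346, 0.076, 0.0948]
tool_rot: [-0.083, -3.14, 0.0]
contact_force: [-0.1, -0.0, -0.1]
opening: -0.004
finger_force: 0.0
```

```bash
python3 - <<'E'
from h import *
im=snap('side','s1.png'); cv2.imwrite('pics/s1c.png',cv2.resize(cv2.imread('pics/s1.png')[180:360,210:400],None,fx=3.2,fy=3.2,interpolation=cv2.INTER_CUBIC))
s=monitor.get_state(); print(s['ee_pos'],s['contact_force'],proj('side',s['ee_pos']))
E
```

```text
[0.53465825 0.0760296  0.09484686] [ 0.41831102  0.32019503 -0.54830693] (np.float64(306.54162906605666), np.float64(263.6388242738044))
```

View pics/s1c.png

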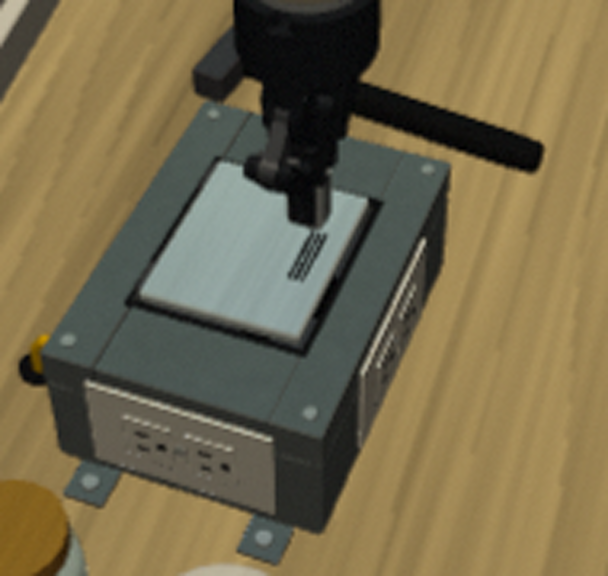

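The side crop puts the fingertips at about full-frame (306,249) and the ribs at (306,260). The TCP projects to (306.5,263.6), so the tip is either higher than reported or too far in -y. I'll check with the top view.

```bash
python3 - <<'E'
from h import *
snap('top','t1.png'); im=cv2.imread('pics/t1.png')
cv2.imwrite('pics/t1c.png',cv2.resize(im[160:400,220:460],None,fx=2.5,fy=2.5,interpolation=cv2.INTER_CUBIC))
p=monitor.get_state()['ee_pos']
for dz in (0,.02,.073,.1,.15,.2): print(dz,np.round(proj('top',p+[0,0,dz]),1),np.round(proj('side',p+[0,0,dz]),1))
E
```

```text
0 [300.7 247.7] [306.5 263.6]
0.02 [300.4 246.6] [306.4 256.3]
0.073 [299.5 243.5] [306.3 235.8]
0.1 [299.  241.8] [306.2 224.7]
0.15 [298.  238.4] [306.  202.8]
0.2 [296.9 234.6] [305.7 179.1]
```

View pics/t1c.png

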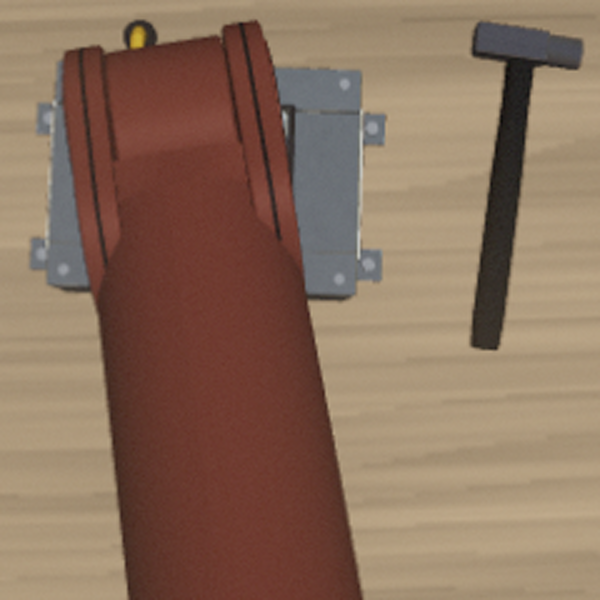

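The top view is blocked by the arm. In the side view the tip's column matches but it sits about 14 px high, and there is no contact force. So the fingertip really is higher than the reported TCP, and I'll descend gently until I feel contact.

Call:
step_arm(
  moves=[
    [[0,0,0.15,0,0,0,-1],[0,0,0,0,0,0,-1]],
  ],
)

```text
time: 4.2
ee_pos: [0.5344, 0.076, 0.09]
tool_rot: [-0.083, -3.14, 0.0]
contact_force: [0.5, -1.2, -0.1]
opening: 0.002
finger_force: 0.0
```

Call:
step_arm(
  moves=[
    [[0,0,0.1,0,0,0,-1],[0,0,0,0,0,0,-1]],
  ],
)

```text
time: 4.45
ee_pos: [0.5345, 0.076, 0.0871]
tool_rot: [-0.083, -3.14, 0.0]
contact_force: [-0.0, -0.0, 0.9]
opening: 0.003
finger_force: 0.0
```

Call:
step_arm(
  moves=[
    [[0,0,0.1,0,0,0,-1],[0,0,0,0,0,0,-1]],
  ],
)

```text
time: 4.7
ee_pos: [0.5345, 0.076, 0.0842]
tool_rot: [-0.083, -3.14, 0.0]
contact_force: [0.2, 0.6, 0.1]
opening: 0.002
finger_force: 0.0
```

```bash
python3 - <<'E'
from h import *
snap('side','s2.png')
a=cv2.cvtColor(cv2.imread('pics/s1.png'),6);b=cv2.cvtColor(cv2.imread('pics/s2.png'),6)
for c in (301,304,307,310): print(c,a[236:266,c].tolist(),'\n',b[236:266,c].tolist())
p=monitor.get_state()['ee_pos']; print(p,proj('side',p),proj('side',p+[0,0,.01]),proj('side',p+[0,-.01,0]),proj('side',p+[.01,0,0]))
E
```

```text
301 [7, 7, 9, 8, 6, 10, 11, 10, 9, 15, 11, 13, 15, 76, 143, 159, 159, 156, 155, 156, 158, 161, 163, 163, 159, 149, 131, 93, 68, 80] 
 [30, 10, 16, 19, 13, 7, 5, 9, 8, 11, 6, 14, 11, 14, 10, 10, 13, 83, 151, 157, 157, 160, 161, 162, 161, 150, 133, 94, 66, 81]
304 [7, 8, 10, 6, 9, 11, 9, 10, 14, 13, 16, 19, 15, 17, 88, 156, 164, 164, 162, 150, 131, 86, 44, 58, 99, 114, 46, 55, 79, 105] 
 [21, 16, 10, 9, 8, 7, 9, 6, 4, 8, 9, 12, 15, 16, 13, 21, 16, 15, 85, 150, 134, 89, 44, 59, 99, 121, 68, 58, 80, 102]
307 [5, 8, 12, 12, 12, 8, 8, 8, 12, 10, 10, 9, 10, 10, 37, 74, 78, 58, 78, 102, 95, 69, 81, 104, 91, 60, 80, 120, 155, 154] 
 [13, 17, 15, 10, 10, 6, 9, 12, 13, 7, 8, 5, 10, 10, 13, 6, 13, 12, 31, 75, 97, 66, 79, 106, 88, 58, 79, 120, 154, 153]
310 [11, 12, 37, 62, 64, 64, 64, 63, 63, 63, 63, 62, 65, 69, 85, 123, 148, 110, 89, 43, 60, 95, 134, 154, 153, 153, 153, 152, 151, 154] 
 [11, 7, 9, 9, 11, 9, 29, 55, 64, 64, 64, 62, 63, 63, 63, 64, 65, 64, 63, 59, 60, 96, 135, 154, 155, 153, 152, 153, 153, 155]
[0.53461032 0.07603641 0.08429156] (np.float64(306.5987755381596), np.float64(267.4287852049633)) (np.float64(306.56656499815455), np.float64(263.84731018935173)) (np.float64(308.1870453854121), np.float64(263.7341738102045)) (np.float64(301.592103834711), np.float64(266.2743381878895))
```

Call:
step_arm(
  moves=[
    [[0,0,0.13,0,0,0,-1],[0,0,0.0,0,0,0,-1]],
  ],
)

```text
time: 5.0
ee_pos: [0.5344, 0.076, 0.0802]
tool_rot: [-0.083, -3.14, 0.0]
contact_force: [0.2, 0.0, 0.4]
opening: -0.005
finger_force: 0.0
```

Call:
step_arm(
  moves=[
    [[0,0,0.13,0,0,0,-1],[0,0,0.0,0,0,0,-1]],
  ],
)

```text
time: 5.25
ee_pos: [0.5344, 0.076, 0.0762]
tool_rot: [-0.083, -3.14, 0.0]
contact_force: [-0.1, -0.0, 0.6]
opening: 0.0
finger_force: 0.0
```

Call:
step_arm(
  moves=[
    [[0,0,0.1,0,0,0,-1],[0,0,0.0,0,0,0,-1]],
  ],
)

```text
time: 5.5
ee_pos: [0.5345, 0.076, 0.0734]
tool_rot: [-0.083, -3.14, 0.0]
contact_force: [0.0, -0.2, -0.5]
opening: 0.005
finger_force: 0.0
```

Call:
step_arm(
  moves=[
    [[0,0,0.13,0,0,0,-1],[0,0,0.0,0,0,0,-1]],
  ],
)

```text
time: 5.75
ee_pos: [0.5344, 0.076, 0.0694]
tool_rot: [-0.083, -3.14, 0.0]
contact_force: [0.0, -0.3, 0.2]
opening: 0.001
finger_force: 0.0
```

Call:
step_arm(
  moves=[
    [[0,0,0.1,0,0,0,-1],[0,0,0.0,0,0,0,-1]],
  ],
)

```text
time: 6.0
ee_pos: [0.5345, 0.076, 0.0665]
tool_rot: [-0.083, -3.14, 0.0]
contact_force: [-0.2, -0.4, 0.3]
opening: -0.001
finger_force: 0.0
```

```bash
python3 - <<'E'
from h import *
snap('side','s3.png'); cv2.imwrite('pics/s3c.png',cv2.resize(cv2.imread('pics/s3.png')[180:330,210:400],None,fx=4,fy=4,interpolation=cv2.INTER_CUBIC))
s=monitor.get_state(); print(s['ee_pos'],s['contact_force'])
E
```

```text
[0.53462063 0.07600825 0.06660408] [-0.11808133  0.15238717  0.7709586 ]
```

View pics/s3c.png

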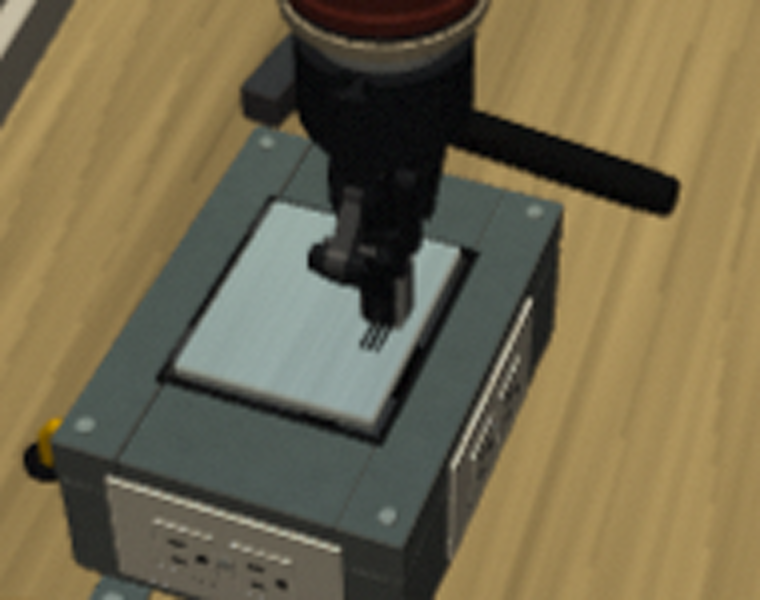

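The tip's lower edge is at crop (380,325), still just above the ribs at (375,340), and there's no contact yet. I'll continue down.

Call:
step_arm(
  moves=[
    [[0,0,0.1,0,0,0,-1],[0,0,0.0,0,0,0,-1]],
  ],
)

```text
time: 6.3
ee_pos: [0.5347, 0.0761, 0.0636]
tool_rot: [0.083, 3.14, -0.0]
contact_force: [-0.0, 0.3, 0.1]
opening: -0.002
finger_force: 0.1
```

Call:
step_arm(
  moves=[
    [[0,0,0.1,0,0,0,-1],[0,0,0.0,0,0,0,-1]],
  ],
)

```text
time: 6.55
ee_pos: [0.5346, 0.0761, 0.0606]
tool_rot: [-0.083, -3.14, 0.0]
contact_force: [0.1, 0.5, 2.9]
opening: 0.003
finger_force: 1.5
```

Call:
step_arm(
  moves=[
    [[0,0,0.07,0,0,0,-1],[0,0,0.0,0,0,0,-1]],
  ],
)

```text
time: 6.8
ee_pos: [0.5347, 0.0761, 0.0586]
tool_rot: [-0.083, -3.14, -0.0]
contact_force: [-1.1, -0.4, 3.3]
opening: 0.002
finger_force: 1.7
```

Call:
step_arm(
  moves=[
    [[0,0,0.05,0,0,0,-1],[0,0,0.0,0,0,0,-1]],
  ],
)

```text
time: 7.05
ee_pos: [0.5347, 0.0761, 0.0583]
tool_rot: [-0.083, -3.14, -0.001]
contact_force: [-7.7, -0.3, 17.2]
opening: -0.002
finger_force: 8.9
```

Call:
step_arm(
  moves=[
    [[0,0,0.05,0,0,0,-1],[0,0,0.0,0,0,0,-1]],
  ],
)

```text
time: 7.3
ee_pos: [0.5348, 0.0762, 0.058]
tool_rot: [-0.083, -3.14, -0.002]
contact_force: [-15.0, -1.5, 31.9]
opening: 0.001
finger_force: 16.4
```

Contact came at ee z ≈ 0.062 and the stop at 0.0584, so the true tip height is reported z + 0.039. I'll let go up and back, clear of the cover's sweep.

Call:
step_arm(
  moves=[
    [[0.8,0,-1,0,0,0,-1],[1,0,-1,0,0,0,-1],[1,0,-1,0,0,0,-1],[0.5,0,-1,0,0,0,-1],[0,0,0,0,0,0,-1],[0,0,0,0,0,0,-1],[0,0,0,0,0,0,-1],[0,0,0,0,0,0,-1]],
  ],
)

```text
time: 8.3
ee_pos: [0.4357, 0.081, 0.1748]
tool_rot: [-0.084, -3.139, 0.002]
contact_force: [-0.8, -0.5, 0.1]
opening: -0.002
finger_force: 0.0
```

Call:
step_arm(
  moves=[
    [[0,0,0,0,0,0,-1],[0,0,0,0,0,0,-1],[0,0,0,0,0,0,-1],[0,0,0,0,0,0,-1],[0,0,0,0,0,0,-1],[0,0,0,0,0,0,-1],[0,0,0,0,0,0,-1],[0,0,0,0,0,0,-1]],
  ],
)

```text
time: 9.3
ee_pos: [0.4358, 0.0813, 0.1756]
tool_rot: [0.083, 3.14, -0.0]
contact_force: [-0.0, -0.6, 0.8]
opening: 0.003
finger_force: 0.0
```

```bash
python3 - <<'E'
from h import *
snap('side','s4.png'); snap('top','t4.png')
a=cv2.resize(cv2.imread('pics/s4.png')[180:330,220:370],None,fx=4,fy=4,interpolation=2)
b=cv2.resize(cv2.imread('pics/t4.png')[180:380,240:390],None,fx=3,fy=3,interpolation=2)
c=np.zeros((600,800,3),np.uint8); c[:,:450]=b; c[:,450:]=a[:,100:450]; cv2.imwrite('pics/4c.png',c)
B=np.array([.567,.073,0]);yaw=-.052;R=np.array([[np.cos(yaw),-np.sin(yaw),0],[np.sin(yaw),np.cos(yaw),0],[0,0,1]])
for y in(-.036,0,.036):
  for z in (.084,.078):
    p=B+R@[-.015,y,z];s=proj('side',p);t=proj('top',p); print(y,z,p.round(4),np.round(s,1),'crop',round(450+(s[0]-220)*4-100),round((s[1]-180)*4),'top',round((t[0]-240)*3),round((t[1]-180)*3))
E
```

```text
-0.036 0.084 [0.5501 0.0378 0.084 ] [305. 252.] crop 690 288 top 243 179
-0.036 0.078 [0.5501 0.0378 0.078 ] [305.  254.1] crop 690 296 top 243 180
0 0.084 [0.552  0.0738 0.084 ] [298.3 264.7] crop 663 339 top 186 177
0 0.078 [0.552  0.0738 0.078 ] [298.3 266.8] crop 663 347 top 186 178
0.036 0.084 [0.5539 0.1097 0.084 ] [291.2 278.1] crop 635 392 top 128 176
0.036 0.078 [0.5539 0.1097 0.078 ] [291.3 280.2] crop 635 401 top 129 177
```

View pics/4c.png

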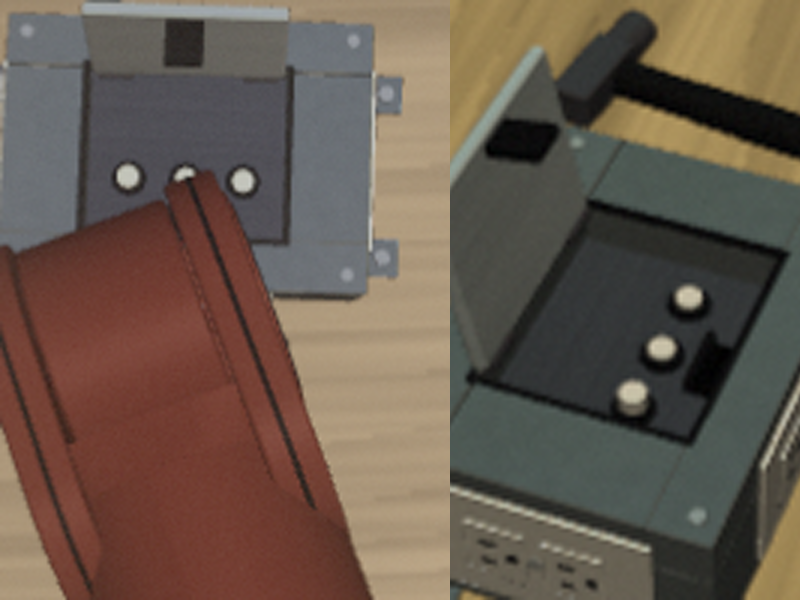

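The cover is open. All three buttons sit where predicted, and the nearest one in the side crop at (633,395), y = +36 mm, shows its side wall, so it is the tripped one. Target (0.554, 0.110).

Call:
step_arm(
  moves=[
    [[-0.97,0.288,0,0,0,0,-1],[-0.97,0.288,0,0,0,0,-1],[-0.97,0.288,0.3,0,0,0,-1],[-0.97,0.288,0.7,0,0,0,-1],[0,0,1,0,0,0,-1],[0,0,1,0,0,0,-1],[0,0,0.9,0,0,0,-1],[0,0,0,0,0,0,-1]],
  ],
)

```text
time: 10.4
ee_pos: [0.5523, 0.1092, 0.0568]
tool_rot: [-0.083, -3.137, 0.003]
contact_force: [-0.3, -0.6, -0.9]
opening: -0.005
finger_force: 0.0
```

Call:
step_arm(
  moves=[
    [[0,0,0.2,0,0,0,-1],[0,0,0.1,0,0,0,-1],[0,0,0,0,0,0,-1]],
  ],
)

```text
time: 10.78
ee_pos: [0.5541, 0.1098, 0.05]
tool_rot: [0.083, 3.14, 0.0]
contact_force: [-0.4, -0.2, 0.2]
opening: 0.001
finger_force: 0.0
```

Contact is expected at ee z ≈ 0.045 and fully in at ≈ 0.039.

Call:
step_arm(
  moves=[
    [[0,0,0.13,0,0,0,-1],[0,0,0.1,0,0,0,-1],[0,0,0,0,0,0,-1]],
  ],
)

```text
time: 11.15
ee_pos: [0.5539, 0.1096, 0.0426]
tool_rot: [-0.083, -3.14, 0.0]
contact_force: [0.3, 0.4, -0.3]
opening: 0.002
finger_force: 0.0
```

Call:
step_arm(
  moves=[
    [[0,0,0.1,0,0,0,-1],[0,0,0.03,0,0,0,-1],[0,0,0,0,0,0,-1]],
  ],
)

```text
time: 11.52
ee_pos: [0.5539, 0.1096, 0.0389]
tool_rot: [-0.083, -3.14, 0.0]
contact_force: [-1.0, -0.3, 4.1]
opening: -0.003
finger_force: 1.8
```

Call:
step_arm(
  moves=[
    [[0,0,0.06,0,0,0,-1],[0,0,0,0,0,0,-1]],
  ],
)

```text
time: 11.78
ee_pos: [0.554, 0.1097, 0.0384]
tool_rot: [-0.083, -3.14, -0.001]
contact_force: [-7.6, -0.3, 19.0]
opening: 0.0
finger_force: 9.3
```

Call:
step_arm(
  moves=[
    [[0,0,0.06,0,0,0,-1],[0,0,0,0,0,0,-1]],
  ],
)

```text
time: 12.02
ee_pos: [0.5541, 0.1098, 0.038]
tool_rot: [0.084, 3.14, 0.003]
contact_force: [-13.4, -2.8, 33.9]
opening: -0.001
finger_force: 16.9
```

Call:
step_arm(
  moves=[
    [[0,0,0.06,0,0,0,-1],[0,0,0,0,0,0,-1]],
  ],
)

```text
time: 12.28
ee_pos: [0.5543, 0.1098, 0.0375]
tool_rot: [0.084, 3.14, 0.004]
contact_force: [-20.6, -3.9, 48.8]
opening: 0.001
finger_force: 24.4
```

The button hit its hard stop at ee z ≈ 0.0386, as predicted, so it is fully in. Next I'll rise, go over to behind the cover and come down.

Call:
step_arm(
  moves=[
    [[0,0,-0.9,0,0,0,-1],[0,0,-0.9,0,0,0,-1],[0,0,-0.9,0,0,0,-1],[0,0,-0.9,0,0,0,-1],[0,0,-0.9,0,0,0,-1],[0,0,-0.9,0,0,0,-1],[0,0,0,0,0,0,-1]],
  ],
)

```text
time: 13.15
ee_pos: [0.555, 0.1098, 0.1972]
tool_rot: [0.083, 3.137, 0.002]
contact_force: [0.3, 0.4, -0.2]
opening: -0.001
finger_force: 0.0
```

Call:
step_arm(
  moves=[
    [[-1,-0.3,0,0,0,0,-1],[-1,-0.3,0,0,0,0,-1],[-1,-0.3,0,0,0,0,-1],[-1,-0.3,0,0,0,0,-1],[0,0,0,0,0,0,-1],[0,0,0,0,0,0,-1]],
  ],
)

```text
time: 13.9
ee_pos: [0.6711, 0.0674, 0.1942]
tool_rot: [-0.083, -3.139, 0.001]
contact_force: [1.0, -0.0, -0.0]
opening: 0.007
finger_force: 0.0
```

```bash
python3 - <<'E'
from h import *
snap('side','s5.png'); cv2.imwrite('pics/s5c.png',cv2.resize(cv2.imread('pics/s5.png')[150:300,200:390],None,fx=4,fy=4,interpolation=2))
print(monitor.get_state()['ee_pos'])
E
```

```text
[0.67103071 0.06778513 0.19469134]
```

View pics/s5c.png

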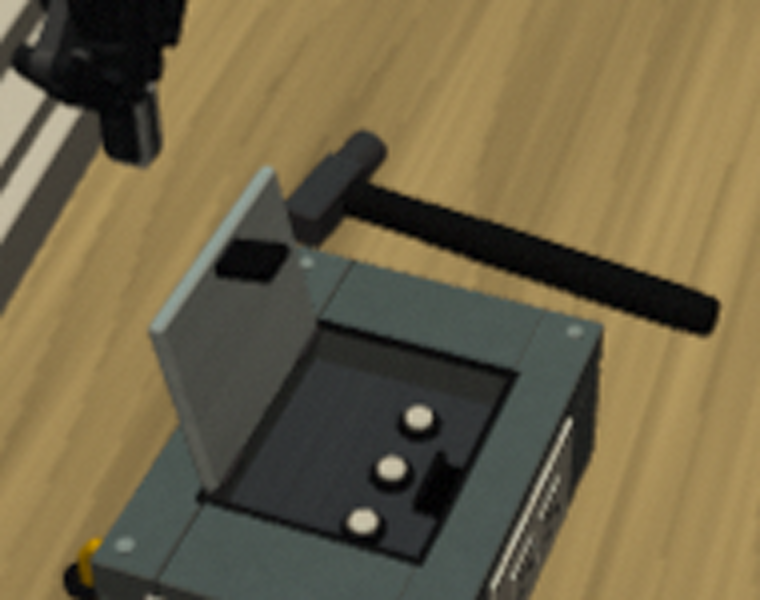

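All three buttons are now level, the cover is upright, and the fingertip (crop (135,160)) is behind and above it. Now I'll descend and push it round.

Call:
step_arm(
  moves=[
    [[0,0,0.7,0,0,0,-1],[0,0,0.7,0,0,0,-1],[0,0,0.7,0,0,0,-1],[0,0,0,0,0,0,-1]],
  ],
)

```text
time: 14.45
ee_pos: [0.6701, 0.0681, 0.131]
tool_rot: [-0.081, -3.138, 0.0]
contact_force: [-0.1, 1.0, 0.3]
opening: 0.003
finger_force: 0.0
```

Call:
step_arm(
  moves=[
    [[0.41,0,0,0,0,0,-1],[0.41,0,0,0,0,0,-1],[0.41,0,0,0,0,0,-1],[0,0,0,0,0,0,-1]],
  ],
)

```text
time: 14.95
ee_pos: [0.6339, 0.0697, 0.133]
tool_rot: [-0.082, -3.14, -0.001]
contact_force: [0.7, -0.5, 0.9]
opening: -0.005
finger_force: 0.0
```

Call:
step_arm(
  moves=[
    [[0.33,0,0.05,0,0,0,-1],[0.33,0,0.05,0,0,0,-1],[0.31,0,0.1,0,0,0,-1],[0.31,0,0.1,0,0,0,-1]],
  ],
)

```text
time: 15.45
ee_pos: [0.596, 0.0714, 0.1231]
tool_rot: [0.083, 3.14, 0.0]
contact_force: [4.0, 0.5, 0.1]
opening: -0.002
finger_force: 1.5
```

Call:
step_arm(
  moves=[
    [[0.28,0,0.18,0,0,0,-1],[0.28,0,0.18,0,0,0,-1],[0.22,0,0.24,0,0,0,-1],[0.22,0,0.24,0,0,0,-1],[0,0,0,0,0,0,-1]],
  ],
)

```text
time: 16.08
ee_pos: [0.5652, 0.0727, 0.0971]
tool_rot: [-0.083, -3.138, 0.001]
contact_force: [0.4, -0.7, 4.3]
opening: 0.002
finger_force: 2.1
```

Call:
step_arm(
  moves=[
    [[0.15,0,0.26,0,0,0,-1],[0.15,0,0.26,0,0,0,-1],[0.25,0,0.22,0,0,0,-1],[0.25,0,0.22,0,0,0,-1],[0.15,0,0.1,0,0,0,-1],[0,0,0,0,0,0,-1]],
  ],
)

```text
time: 16.82
ee_pos: [0.537, 0.0744, 0.066]
tool_rot: [-0.083, -3.139, 0.0]
contact_force: [-1.1, -0.2, 3.5]
opening: 0.002
finger_force: 1.6
```

Call:
step_arm(
  moves=[
    [[0,0,0.1,0,0,0,-1],[0,0,0.1,0,0,0,-1],[0,0,0.07,0,0,0,-1],[0,0,0,0,0,0,-1]],
  ],
)

```text
time: 17.32
ee_pos: [0.5369, 0.0745, 0.0585]
tool_rot: [-0.083, -3.138, -0.0]
contact_force: [-9.1, 0.6, 12.5]
opening: -0.0
finger_force: 6.4
```

Call:
step_arm(
  moves=[
    [[0,0,0.06,0,0,0,-1],[0,0,0,0,0,0,-1]],
  ],
)

```text
time: 17.58
ee_pos: [0.537, 0.0746, 0.0582]
tool_rot: [-0.083, -3.138, -0.002]
contact_force: [-15.2, -1.6, 29.7]
opening: -0.003
finger_force: 15.3
```

At the stop, with the same force and height as the first press. Releasing straight up, then backing off.

Call:
step_arm(
  moves=[
    [[0,0,-0.3,0,0,0,-1],[0,0,-0.6,0,0,0,-1],[0,0,-0.9,0,0,0,-1],[0.8,0,-1,0,0,0,-1],[1,0,-1,0,0,0,-1],[1,0,-1,0,0,0,-1],[0.4,0,0,0,0,0,-1],[0,0,0,0,0,0,-1]],
  ],
)

```text
time: 18.58
ee_pos: [0.442, 0.0796, 0.2007]
tool_rot: [0.082, 3.14, 0.001]
contact_force: [0.4, -0.4, -0.8]
opening: 0.002
finger_force: 0.0
```

Call:
step_arm(
  moves=[
    [[0,0,0,0,0,0,-1],[0,0,0,0,0,0,-1],[0,0,0,0,0,0,-1],[0,0,0,0,0,0,-1],[0,0,0,0,0,0,-1],[0,0,0,0,0,0,-1]],
  ],
)

```text
time: 19.32
ee_pos: [0.4424, 0.0795, 0.2005]
tool_rot: [-0.083, -3.14, 0.0]
contact_force: [0.0, -0.9, 0.8]
opening: 0.002
finger_force: 0.0
```

```bash
python3 - <<'E'
from h import *
snap('side','s6.png'); print(monitor.get_state()['ee_pos'])
E
```

```text
[0.44236427 0.07948991 0.20055503]
```

View pics/s6.png

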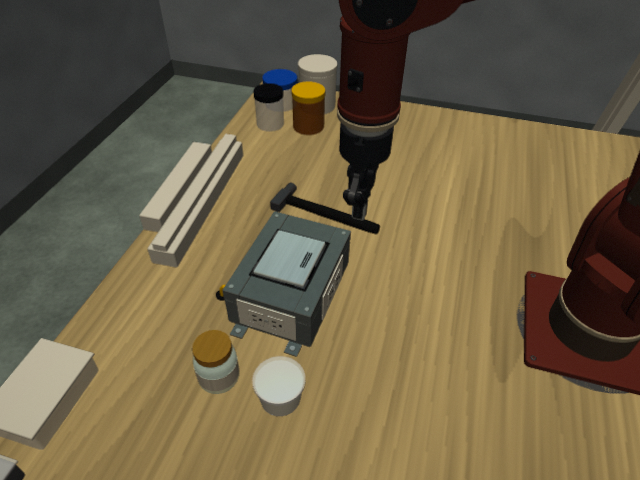

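The cover is shut and latched, with the ribs back at (306,261). The jar (213,360), tub (279,385) and hammer are where they started, and the arm is clear.

```bash
python3 -c "
from rig import order; print(order.close_job())"
```

```text
the job is handed in; nothing more can be done
None
```

I handed the job in at about 19 s: the cover opened, the tripped breaker (y = +36 mm) was pushed fully in, and the cover was shut and stayed latched, with the jar, tub and hammer not visibly moved; no verdict was returned.

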